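# Set up an acetate blank and its pattern on the routing jig

### The arm

A 6-joint arm with a two-finger parallel gripper is mounted at the origin on the work surface. World frame = base frame: x ahead of the robot, y to its left, z up, the work surface at z = 0. Lengths are in m, angles in rad, forces in N, time in s.
With the tool pointing down it reaches from about 0.25 to 0.775 m from the base axis. Payload 4 kg.
Tool frame: the origin (TCP) lies midway between the tips of the shut fingers; the grasp point (between the pads) lies 19 mm behind it; z points along the fingers, y is the line along which they close (so a half turn about z gives the same grasp; the last joint's range is limited). The gripper opens to 94 mm and grips with 3 to 60 N. Pads are 16 mm wide; open, the fingers measure 119 mm over their backs; the gripper's body (75 mm by 177 mm) begins 78 mm behind the grasp point.
Start: joints at [1.221, 0.087, 1.371, -0, 1.684, -0.103], TCP at [0.134, 0.533, 0.181] pointing down, gripper open.
Joint ranges: [-3.1, 3.1], [-0.76, 2.03], [0.27, 2.55], [-1.08, 4.22], [0.17, 2.65], [-2.57, 2.57]. Speed limits (rad/s): [2.79, 2.79, 3.14, 3.14, 3.14, 3.14].

### API

Orientations are given as [roll, pitch, yaw] about the fixed x, y, z axes, in that order (R = Rz(yaw) Ry(pitch) Rx(roll)).
In Python, from bench import robot gives the robot as it stands. The module is installed in compiled form; this text tells all that it offers.
- The arm moves only by the tool arm_command, never from a script. Its argument "targets" is a list of rows, each a list of 4 numbers: the shift along the world's x, y, z as a fraction of full scale, then the turn about the world's z as a fraction of full scale. A call has 1 to 8 rows; each row is the pose to reach, as a shift and turn from the pose commanded when the call began; what a row does not reach only later rows make up. Full scale, the value 1, is 0.5 m for a shift and 120 degrees for a turn. A row lasts 1/12 s, in which the tool goes at most 41.7 mm and 7.16 degrees, less where a joint would pass 70% of its speed; a pose out of reach is approached as far as the arm can. A call with a number of a shift or a turn outside -1 to 1 is refused whole. A call with a gripper value outside its range is refused whole. "claw" is the closure, from 0 (fully open) to 1 (shut), set as the call begins (left out, the last holds). The fingers move at their own pace and stop on an object; the grip force is fixed at half the most. Time passes only in rows, so rows that repeat a pose let the fingers close. It gives the time, the measured TCP pose, the force, the opening and the grip force at its end, in the units of the state.
- robot.get_obs(): the state, without advancing time (a new reading comes with each control period).
- robot.snapshot(name): name is "scene" or "top" or "wrist"; returns the picture (420x560x3 uint8, red, green, blue); there is no depth.
- robot.camera_info(name): a dict with "vfov" (degrees; the focal length in pixels is half the picture's height over the tangent of half this angle, whatever the lens; pixels are square), "cx", "cy" (the principal point, pixels), "k1" (the pictures are not rectified: a ray, as slopes to the right and down, at radius r is drawn at 1 + k1 r^2 times it, then the intrinsics apply), "extrinsics" (4x4, takes a point from camera to world coordinates); the wrist camera has in their place "T_tool_cam" (4x4, takes a point from camera to tool coordinates, whose origin is the TCP and whose axes are the flange's). Camera axes: x right, y up, looking along -z (the intrinsics and any distortion apply to the point x, -y, -z); pixel columns grow to the right and rows downward; lengths in m; the calibration is good to about 2 mm. A picture is of the moment at which its call begins: read the wrist's pose just before it. camera_info takes no time and is no camera call.
- robot.close_job(): hands the job in; it is judged then, once.
The state is a dict: "time": time; "joint_positions": joint angles; "qvel": joint speeds; "joint_torque": joint torques, N m; "tool_pos": TCP position; "ee_rot": TCP orientation; "wrist_force": force on the tool from outside, world axes, zero at the start; "wrist_torque": the same for the moment, N m; "width": finger opening in m; "finger_force": force on a finger pad.
Only numpy, scipy, OpenCV 4.12 (cv2) and the standard library are available. Lean on these libraries where they do the work, as an engineer would, in place of code of your own. Each camera call takes 0.05 s, during which the arm holds its last target. There are 200 camera calls.

### The job

Lay the tortoiseshell acetate blank flat on the blue bed of the routing jig with its edges flush with the bed all round, let go of it, and then set the steel spectacle pattern on top of the blank, red handle up, its edges flush with the blank all round. Set both plates down without dropping them, and leave the jar, the spectacles and the screwdriver where they are.

Things in the scene. Friction and masses are not known exactly. Their poses are not given: they have to be found in the camera images.
- blank: brown tortoiseshell plate, 150 (x) x 60 (y) x 10 (z) mm, 0.12 kg. Origin: centre of its underside; x along its length, z out of its top face. Starts lying on a sloped stand, 25 deg from level, +x up the slope, lower end on the lip. Can be gripped across its 60 mm width at mid-length, where stand and jig leave room for fingers. Half a turn about z makes no difference.
- pattern: steel plate, 150 (x) x 60 (y) x 8 (z) mm, 0.2 kg, with two round 44 mm windows at x = +-37 mm and a red handle block upright on its middle, 24 (x) x 18 (y) mm, from 8 to 44 mm above the underside. Origin: centre of its underside; z up through the handle. Starts on the other sloped stand, 25 deg from level, handle outwards, +x up the slope.
- pattern_grip (a point): point in the middle of the pattern's red handle, 30 mm above the pattern's underside and 22 mm above its top face; axes as the pattern's
- jig: fixed jig. Aluminium foot plate 190 (x) x 110 (y) x 12 mm; on it a blue bed 150 (x) x 60 (y) mm, top 48 mm above the table. Over the middle 60 mm of its length the bed is only 32 mm wide, so fingers can reach 36 mm down beside it. Origin: centre of its underside; x along the bed's length.
- jig_top (a point): centre of the top face of the jig's blue bed, 48 mm above the table; axes as the jig's
- stand_a: fixed plywood stand carrying the blank: foot 150 x 90 x 12 mm; a rest 166 mm long and only 34 mm wide (the plate overhangs 13 mm each side), rising 25 deg towards the stand's +x; the low end, with a 6 mm lip, is on the robot's side. Origin: centre of its underside.
- stand_b: the same kind of stand, carrying the pattern
- stand_a_rest (a point): middle of the sloped top of stand_a's rest, 90 mm above the table
- stand_b_rest (a point): middle of the sloped top of stand_b's rest, 90 mm above the table
- jar: amber jar with white cap, 54 mm across, 75 mm high, origin at the centre of its underside; leave alone
- spectacles: black spectacles standing open on the bench, about 130 mm wide (y), 135 mm deep (x), 42 mm high; leave alone
- screwdriver: screwdriver lying on the bench, 160 mm long along its x; leave alone
Things that resemble listed ones, but are neither listed nor needed, are in the scene too. There is more than one size of the blank; the one meant has the size given above.

How it is judged:
On the way:
1. the blank lies flush on the jig's bed, let go (horizontal distance between blank and jig_top below 0.004 m and z of blank in the frame of jig_top between -0.003 and 0.003 m and angle between the x axis of blank and the x axis of jig, either way round below 0.06 rad and angle between blank's own z axis and vertical below 0.05 rad and linear speed of blank below 0.01 m/s and contact force between the fingers and blank below 0.05 N), for 0.2 s.
At the end, for the whole second after the job is handed in: The blank lies flat on the jig's blue bed, its centre within 4 mm of the bed's centre and its length within 0.06 rad of the bed's; the pattern lies flat on the blank, handle up, its centre within 4 mm of the blank's and its length within 0.06 rad of the blank's; both at rest (horizontal distance between blank and jig_top below 0.004 m and z of blank in the frame of jig_top between -0.003 and 0.003 m and angle between the x axis of blank and the x axis of jig, either way round below 0.06 rad and angle between each of blank, pattern's own z axis and vertical below 0.05 rad and linear speed of each of blank, pattern below 0.01 m/s and horizontal distance between pattern and blank below 0.004 m and z of pattern in the frame of blank between 0.007 and 0.013 m and angle between the x axis of pattern and the x axis of blank, either way round below 0.06 rad); the robot touches nothing.
It fails at once if the jar is pushed more than 20 mm away (distance of jar from where it was at the start of the episode above 0.02 m).
It fails at once if the spectacles are pushed more than 20 mm away (distance of spectacles from where it was at the start of the episode above 0.02 m).
It fails at once if the screwdriver is pushed more than 20 mm away (distance of screwdriver from where it was at the start of the episode above 0.02 m).
It fails at once if the blank is dropped (falls free of the fingers faster than 0.45 m/s, about 10 mm of fall) (linear speed of blank above 0.45 m/s and contact force between the fingers and blank below 0.05 N).
It fails at once if the pattern is dropped (falls free of the fingers faster than 0.45 m/s, about 10 mm of fall) (linear speed of pattern above 0.45 m/s and contact force between the fingers and pattern below 0.05 N).
It also fails if it takes over 54 s, if anything falls off the work surface, if the arm or the gripper's body presses on something with over 40 N, if the wrist force passes 120 N, or if a joint passes its speed limit or range.

## Working session

There is one attempt and no reset: what is moved stays moved. The work goes in short steps, Python scripts to look and compute and a tool call to move; the robot and the scene stay as the last step left them, time stands still between calls to the robot, and variables do not carry over. Pictures are saved under pics/ and viewed, at most 10 in all, crops included, and the job is handed in when it is done.

Besides the shell and the picture viewer there is one more tool, called after "Request:" as name(argument=value, ...), one argument or row to a line, values as JSON. arm_command: Moves the arm, as the interface text tells. Shift numbers are shares of 0.5 m and turn numbers shares of 120 degrees, none past 1 either way. Its arguments: {"type":"object","properties":{"targets":{"type":"array"},"claw":{"type":"number"}},"required":["targets"]}

```bash
mkdir -p pics
python3 - <<'E'
from bench import robot
import cv2,numpy as np
np.set_printoptions(precision=4,suppress=True)
o=robot.get_obs(); print(o)
for n in ["scene","top","wrist"]:
    print(n,robot.camera_info(n)); im=robot.snapshot(n)
    cv2.imwrite(f"pics/{n}0.png",im[:,:,::-1])
E
```

```text
{'time': 0.0, 'joint_positions': array([ 1.2209,  0.088 ,  1.3723, -0.    ,  1.6836, -0.1031]), 'qvel': array([-0.0008,  0.001 ,  0.0003,  0.0004, -0.0012,  0.0012]), 'joint_torque': array([  0.0006, -34.0169, -30.2436,   0.072 ,   0.0326,  -0.0001]), 'tool_pos': array([0.1342, 0.5328, 0.1793]), 'ee_rot': array([-3.1394, -0.0002,  2.8948]), 'wrist_force': array([ 0.0166,  0.0761, -0.218 ]), 'wrist_torque': array([ 0.035 ,  0.0176, -0.069 ]), 'finger_force': 0.0, 'width': 0.09427330480143947}
scene {'vfov': 45.9617441782202, 'cx': 270.2905730593364, 'cy': 211.2463869864411, 'k1': -0.08661582477798188, 'extrinsics': array([[ 0.0513, -0.6504,  0.7579,  1.5871],
       [ 0.9986,  0.0454, -0.0286,  0.041 ],
       [-0.0158,  0.7582,  0.6518,  0.9963],
       [ 0.    ,  0.    ,  0.    ,  1.    ]])}
top {'vfov': 50.49615682590567, 'cx': 278.8365061194783, 'cy': 200.60380498874017, 'k1': -0.1439089651817094, 'extrinsics': array([[-0.0069,  0.9977, -0.0674,  0.4845],
       [-1.    , -0.0069, -0.0009,  0.0937],
       [-0.0014,  0.0674,  0.9977,  1.2179],
       [ 0.    ,  0.    ,  0.    ,  1.    ]])}
wrist {'vfov': 64.20713762431237, 'cx': 282.96427431699766, 'cy': 212.20736526681875, 'k1': 0.007817710037181583, 'T_tool_cam': array([[ 0.    ,  0.9577,  0.2877,  0.0838],
       [ 1.    ,  0.0001, -0.0003,  0.0001],
       [-0.0003,  0.2877, -0.9577, -0.2047],
       [ 0.    ,  0.    ,  0.    ,  1.    ]])}
```

View pics/scene0.png

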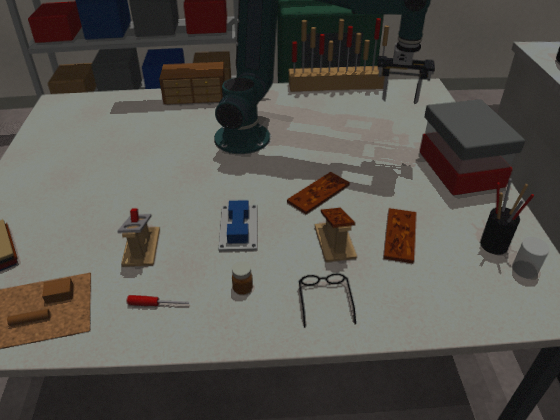

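View pics/top0.png

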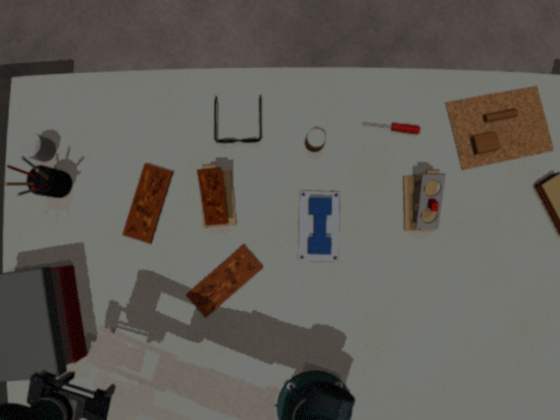

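The scene view shows the blank on stand_a at about (338,217), the jig at (238,222) and the pattern at (135,222). In the top view they are at about (212,195), (319,225) and (429,201), with the red handle at (433,205). The larger flat plates are decoys.

```bash
cat > h.py <<'E'
import numpy as np,cv2
from scipy.optimize import least_squares
from scipy.spatial.transform import Rotation as Ro
np.set_printoptions(precision=4,suppress=True)
CI={}
def cam(name,obs=None):
    from bench import robot
    c=dict(robot.camera_info(name))
    if name=="wrist":
        T=np.eye(4);T[:3,:3]=Ro.from_euler('xyz',obs["ee_rot"]).as_matrix();T[:3,3]=obs["tool_pos"]
        c["E"]=T@c["T_tool_cam"]
    else: c["E"]=c["extrinsics"]
    return c
def proj(c,P):
    P=np.atleast_2d(P);E=c["E"]
    q=(P-E[:3,3])@E[:3,:3]
    s=np.c_[q[:,0],-q[:,1]]/(-q[:,2:3]); s=s*(1+c["k1"]*(s**2).sum(1,keepdims=True))
    f=210/np.tan(np.radians(c["vfov"]/2)); return s*f+[c["cx"],c["cy"]]
def tri(cs,uvs,x0=(.45,0,.08)):
    r=least_squares(lambda p:np.concatenate([(proj(c,p)[0]-u) for c,u in zip(cs,uvs)]),x0)
    return r.x,np.abs(r.fun).max()
def onz(c,uv,z):
    r=least_squares(lambda p:proj(c,[p[0],p[1],z])[0]-uv,[.45,0]);return r.x
E
python3 - <<'E'
from h import *
t,s=cam("top"),cam("scene")
for n,a,b in [("blank",(212,195.5),(338,217)),("jig",(319.5,225),(238,221)),("handle",(433,205),(135,214))]:
    print(n,tri([t,s],[a,b]))
print(onz(t,(315,138),.075),onz(t,(238,140),.04),onz(t,(392,126),.01))
E
```

```text
blank (array([0.5747, 0.265 , 0.0935]), np.float64(0.19329027688331735))
jig (array([ 0.4988, -0.0134,  0.0283]), np.float64(0.009812344004672013))
handle (array([ 0.5453, -0.294 ,  0.113 ]), np.float64(0.426175228156211))
[ 0.7246 -0.0006] [0.7281 0.2034] [ 0.7724 -0.222 ]
```

Request:
arm_command(
  targets=[
    [0.43,-0.27,0.08,0.06],
    [0.43,-0.27,0.08,0.06],
    [0.43,-0.27,0.08,0.06],
    [0.43,-0.27,0.08,0.06],
    [0.43,-0.27,0.08,0.06],
    [0.43,-0.27,0.08,0.06],
    [0.43,-0.27,0.08,0.06],
    [0.43,-0.27,0.08,0.06],
  ],
  claw=0,
)

```text
time: 0.82
tool_pos: [0.3517, 0.3968, 0.2206]
ee_rot: [3.142, 0.0, 3.015]
wrist_force: [-0.1, 0.4, -0.6]
width: 0.0938
finger_force: 0.0
```

Request:
arm_command(
  targets=[
    [0.42,-0.27,0,0.06],
    [0.42,-0.27,0,0.06],
    [0.42,-0.27,0,0.06],
    [0.42,-0.27,0,0.06],
    [0.42,-0.27,0,0.06],
    [0.42,-0.27,0,0.06],
    [0.42,-0.27,0,0.06],
    [0.42,-0.27,0,0.06],
  ],
)

```text
time: 1.48
tool_pos: [0.5595, 0.2633, 0.2185]
ee_rot: [-3.141, -0.003, -3.139]
wrist_force: [-0.9, 0.4, -0.2]
width: 0.0945
finger_force: 0.0
```

```bash
cat > snap.py <<'E'
import sys,pickle,cv2
from bench import robot
n=sys.argv[1]; o=robot.get_obs(); im=robot.snapshot("wrist")
cv2.imwrite(f"pics/{n}.png",im[:,:,::-1]); pickle.dump(o,open(f"pics/{n}.pkl","wb"))
E
python3 snap.py A1
```

```text
(no output)
```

Request:
arm_command(
  targets=[
    [-0.1,-0.1,0,0],
    [-0.1,-0.1,0,0],
    [-0.1,-0.1,0,0],
    [-0.1,-0.1,0,0],
    [-0.1,-0.1,0,0],
  ],
)

```text
time: 1.95
tool_pos: [0.5086, 0.2153, 0.2214]
ee_rot: [3.14, 0.002, -3.134]
wrist_force: [-0.4, -0.2, 0.8]
width: 0.0941
finger_force: 0.0
```

```bash
python3 snap.py A2
```

Request:
arm_command(
  targets=[
    [-0.02,-0.4,-0.02,0],
    [-0.02,-0.4,-0.02,0],
    [-0.02,-0.4,-0.02,0],
    [-0.02,-0.4,-0.02,0],
    [-0.02,-0.4,-0.02,0],
    [-0.02,-0.4,-0.02,0],
    [-0.02,-0.4,-0.02,0],
    [-0.02,-0.4,-0.02,0],
  ],
)

```text
time: 2.67
tool_pos: [0.5, 0.0144, 0.2107]
ee_rot: [3.141, 0.0, -3.136]
wrist_force: [0.2, 0.5, -0.1]
width: 0.0942
finger_force: 0.0
```

```bash
python3 snap.py J1
```

Request:
arm_command(
  targets=[
    [-0.1,-0.1,0,0],
    [-0.1,-0.1,0,0],
    [-0.1,-0.1,0,0],
    [-0.1,-0.1,0,0],
    [-0.1,-0.1,0,0],
  ],
)

```text
time: 3.13
tool_pos: [0.4501, -0.0353, 0.2108]
ee_rot: [3.141, 0.001, -3.135]
wrist_force: [-0.2, 0.6, 0.1]
width: 0.094
finger_force: 0.0
```

```bash
python3 snap.py J2
python3 - <<'E'
import cv2,numpy as np
for k in "AJ":
    r=[cv2.convertScaleAbs(cv2.imread(f"pics/{k}{i}.png"),alpha=1.5)for i in(1,2)]
    cv2.imwrite(f"pics/m{k}0.png",cv2.resize(np.hstack(r),(800,300)))
cv2.imwrite("pics/m0.png",np.vstack([cv2.imread("pics/mA0.png"),cv2.imread("pics/mJ0.png")]))
E
```

```text
(no output)
```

View pics/m0.png

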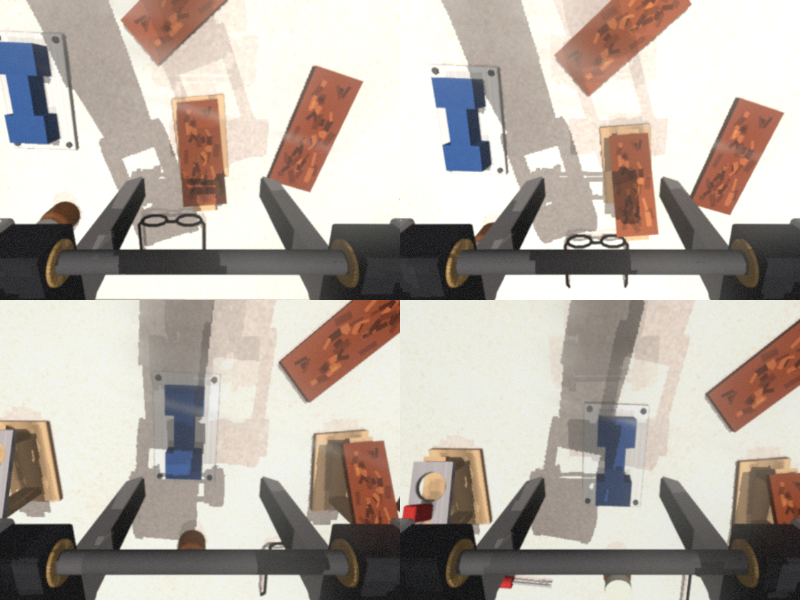

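Top row: the blank with corners near (175,105) to (222,205) in A1, and also in A2. Bottom row: the jig bed at (165..202, 385..475) in J1, and also in J2. Next I'll take the pattern views.

Request:
arm_command(
  targets=[
    [0.2,-0.47,0.06,0],
    [0.2,-0.47,0.06,0],
    [0.2,-0.47,0.06,0],
    [0.2,-0.47,0.06,0],
    [0.2,-0.47,0.06,0],
    [0.2,-0.47,0.06,0],
    [0.2,-0.47,0.06,0],
    [0.2,-0.47,0.06,0],
  ],
)

```text
time: 3.85
tool_pos: [0.5508, -0.2731, 0.2383]
ee_rot: [3.14, -0.002, -3.138]
wrist_force: [-0.2, 1.3, 0.4]
width: 0.0942
finger_force: 0.0
```

```bash
python3 snap.py B1
```

Request:
arm_command(
  targets=[
    [-0.08,-0.08,0,0],
    [-0.08,-0.08,0,0],
    [-0.08,-0.08,0,0],
    [-0.08,-0.08,0,0],
    [-0.08,-0.08,0,0],
  ],
)

```text
time: 4.32
tool_pos: [0.5099, -0.3099, 0.2411]
ee_rot: [3.141, 0.001, -3.135]
wrist_force: [0.9, -0.4, 0.6]
width: 0.0939
finger_force: 0.0
```

```bash
python3 snap.py B2
python3 - <<'E'
import cv2,numpy as np
def crop(n,x,y,w,h,s):
    im=cv2.convertScaleAbs(cv2.imread(f"pics/{n}.png"),alpha=1.3)[y:y+h,x:x+w]
    im=cv2.resize(im,None,fx=s,fy=s,interpolation=cv2.INTER_CUBIC)
    for k in range(0,w,20): cv2.line(im,(k*s,0),(k*s,8 if k%100 else 20),(0,0,255),1); cv2.putText(im,str(x+k),(k*s+2,14),0,.3,(0,0,255),1)
    for k in range(0,h,20): cv2.line(im,(0,k*s),(8,k*s),(0,0,255),1); cv2.putText(im,str(y+k),(8,k*s+4),0,.3,(0,0,255),1)
    return im
# A1 native ~ montage*1.4
cv2.imwrite("pics/cA.png",np.hstack([crop("A1",225,120,130,190,3),crop("A2",265+0,170,130,190,3)]))
cv2.imwrite("pics/cJ.png",np.hstack([crop("J1",205,90,130,180,3),crop("J2",245,130,130,180,3)]))
r=[cv2.convertScaleAbs(cv2.imread(f"pics/B{i}.png"),alpha=1.3)for i in(1,2)]
cv2.imwrite("pics/mB.png",cv2.resize(np.hstack(r),(800,300)))
E
```

```text
(no output)
```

View pics/cA.png

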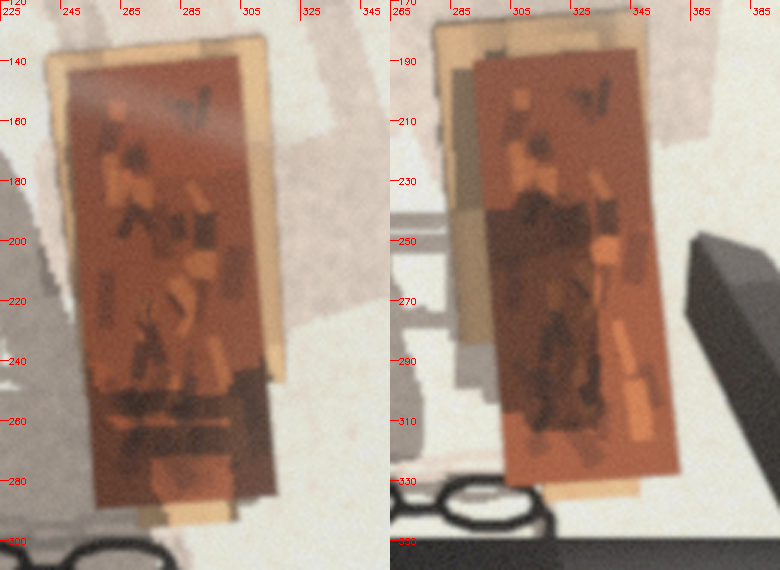

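View pics/cJ.png

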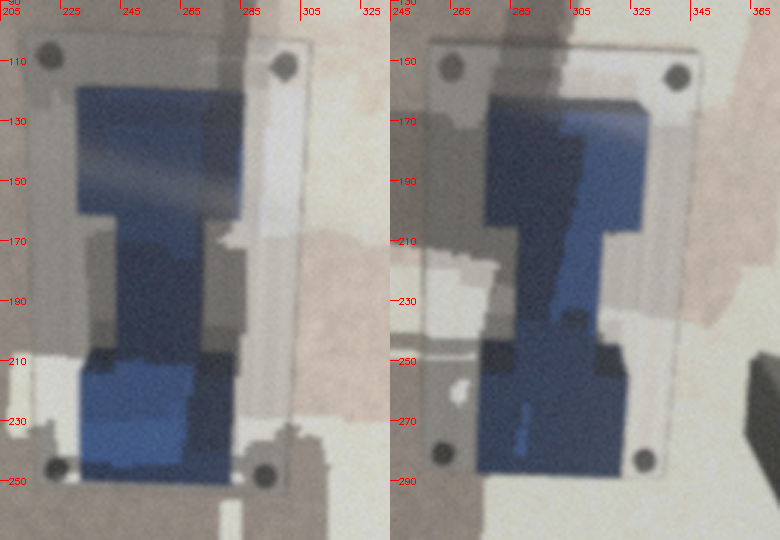

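View pics/mB.png

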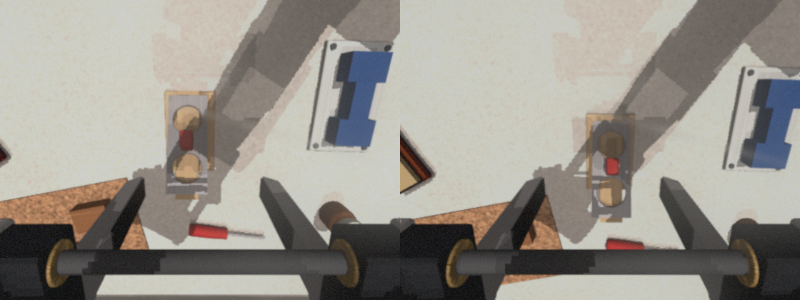

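Blank corners read off: A1 (247.7,143.3), (304,139), (317.3,285), (257.3,289.3); A2 (293,190), (347,186.3), (361.7,327.7), (303.3,332.3). Bed corners: J1 (230.7,118.7), (286.7,120.7), (281.7,251.7), (231.7,250.7); J2 (277.3,167.3), (331.7,167.7), (322.3,289.3), (273.7,287.3). The pattern is near (187,140) and (611,165) in the montage.

```bash
cat >> h.py <<'E'
import pickle
def wc(n): return cam("wrist",pickle.load(open(f"pics/{n}.pkl","rb")))
def fit(ns,uv,corners,p0,tilt):
    cs=[wc(n) for n in ns]
    def pts(p): return corners@Ro.from_euler('ZY',[p[3],-p[4] if tilt else 0]).as_matrix().T+p[:3]
    def res(p): return np.concatenate([(proj(c,pts(p))-u).ravel() for c,u in zip(cs,uv)])
    r=least_squares(res,p0,loss='soft_l1'); return r.x,res(r.x).reshape(-1,4,2)
E
python3 - <<'E'
from h import *
import cv2
C=lambda z:np.array([[-.075,-.03,z],[-.075,.03,z],[.075,.03,z],[.075,-.03,z]])
A=np.array([[[247.7,143.3],[304,139],[317.3,285],[257.3,289.3]],[[293,190],[347,186.3],[361.7,327.7],[303.3,332.3]]])
J=np.array([[[230.7,118.7],[286.7,120.7],[281.7,251.7],[231.7,250.7]],[[277.3,167.3],[331.7,167.7],[322.3,289.3],[273.7,287.3]]])
for ns,uv,z,t,p0 in [(("A1","A2"),A,.01,1,[.57,.26,.09,0,.43]),(("J1","J2"),J,0,0,[.5,-.01,.05,0,0])]:
    p,r=fit(ns,uv,C(z),p0,t);print(p,"\n",r.round(1).tolist())
    P=np.array([tri([wc(n) for n in ns],[uv[0][i],uv[1][i]])[0] for i in range(4)]);print(P,P.mean(0))
exec(open('/dev/stdin').read()) if 0 else None
def crop(n,x,y,w,h,s):
    im=cv2.convertScaleAbs(cv2.imread(f"pics/{n}.png"),alpha=1.3)[y:y+h,x:x+w]
    im=cv2.resize(im,None,fx=s,fy=s,interpolation=cv2.INTER_CUBIC)
    for k in range(0,w,20): cv2.putText(im,str(x+k),(k*s,14),0,.3,(0,0,255),1)
    for k in range(0,h,20): cv2.putText(im,str(y+k),(0,k*s+4),0,.3,(0,0,255),1)
    return im
cv2.imwrite("pics/cB.png",np.hstack([crop("B1",215,120,100,160,3),crop("B2",245,160,100,160,3)]))
E
```

```text
[0.5771 0.2622 0.0888 0.0859 0.4348] 
 [[[-0.1, 0.5], [0.6, -0.1], [0.3, 0.1], [-0.6, 0.4]], [[-0.5, 0.1], [0.1, -0.5], [-0.1, 0.0], [0.3, -0.6]]]
[[0.507  0.2266 0.069 ]
 [0.5023 0.285  0.0699]
 [0.637  0.2971 0.1311]
 [0.6433 0.238  0.1296]] [0.5724 0.2617 0.0999]
[ 0.4999 -0.0137  0.048  -0.0288  0.    ] 
 [[[-0.5, 0.3], [0.3, 0.3], [0.5, 0.0], [-0.0, -0.5]], [[-0.0, -1.1], [-0.0, 0.4], [-0.0, -0.1], [-0.1, 0.4]]]
[[ 0.4242 -0.0409  0.0518]
 [ 0.4254  0.0183  0.0485]
 [ 0.5742  0.0136  0.0511]
 [ 0.5759 -0.0461  0.0444]] [ 0.4999 -0.0138  0.049 ]
```

View pics/cB.png

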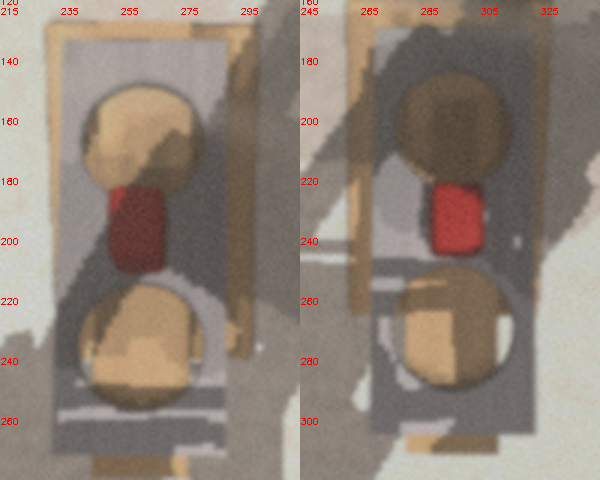

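The pattern's corners are B1 (235.7,132.7), (289.7,132.7), (290.3,271.7), (232.3,271.7) and B2 (268.3,169.3), (322.3,169.3), (323.3,304.3), (268.3,304). The red handle is around (260.5,197) in B1 and (297.7,233) in B2.

Run:
```python
from h import *
z=.008
C=np.array([[-.075,-.03,z],[-.075,.03,z],[.075,.03,z],[.075,-.03,z]])
B=np.array([[[235.7,132.7],[289.7,132.7],[290.3,271.7],[232.3,271.7]],[[268.3,169.3],[322.3,169.3],[323.3,304.3],[268.3,304]]])
p,r=fit(("B1","B2"),B,C,[.57,-.3,.09,0,.43],1);print(p,r.round(1).tolist())
R=Ro.from_euler('ZY',[p[3],-p[4]]).as_matrix()
for h in (.03,.033,.035): print(R@[0,0,h]+p[:3])
H=np.array([[x,y,.044] for x in(-.012,.012) for y in(-.009,.009)])@R.T+p[:3]
W=np.array([[s*.037,0,.008] for s in(-1,1)])@R.T+p[:3]
for n in("B1","B2"):print(proj(wc(n),H).round(1).tolist(),proj(wc(n),W).round(1).tolist())
print(tri([wc("B1"),wc("B2")],[(262,167.5),(296.2,203)]),W[0])
```

```text
[ 0.561  -0.2952  0.0891  0.0021  0.4105] [[[-0.7, 0.1], [0.1, 0.2], [-0.2, -0.0], [0.2, -0.0]], [[1.0, -0.3], [-0.3, -0.1], [0.1, 0.0], [-0.1, 0.1]]]
[ 0.549  -0.2953  0.1167]
[ 0.5478 -0.2953  0.1194]
[ 0.547  -0.2953  0.1212]
[[250.4, 182.5], [269.0, 182.5], [250.1, 207.1], [268.9, 207.1]] [[262.2, 166.7], [261.6, 235.1]]
[[288.2, 221.4], [306.1, 221.4], [288.2, 245.2], [306.2, 245.3]] [[295.7, 202.1], [295.8, 268.7]]
(array([ 0.5239, -0.2951,  0.0858]), np.float64(0.1525664933852795)) [ 0.5239 -0.2953  0.0817]
```

Request:
arm_command(
  targets=[
    [0.06,0.6,0,0],
    [0.06,0.6,0,0],
    [0.06,0.6,0,0],
    [0.06,0.6,0,0],
    [0.06,0.6,0,0],
    [0.06,0.6,0,0],
    [0.06,0.6,0,0],
    [0.06,0.6,0,0],
  ],
)

```text
time: 5.03
tool_pos: [0.5393, -0.0046, 0.2409]
ee_rot: [3.138, 0.001, -3.129]
wrist_force: [-0.2, -0.3, 0.3]
width: 0.0942
finger_force: 0.0
```

Request:
arm_command(
  targets=[
    [0.07,0.544,-0.1,0.038],
    [0.07,0.544,-0.1,0.038],
    [0.07,0.544,-0.1,0.038],
    [0.07,0.544,-0.1,0.038],
    [0.07,0.544,-0.1,0.038],
    [0.07,0.544,-0.1,0.038],
    [0.07,0.544,-0.1,0.038],
    [0.07,0.544,-0.1,0.038],
  ],
)

```text
time: 5.7
tool_pos: [0.5728, 0.2663, 0.1876]
ee_rot: [3.14, -0.004, -3.05]
wrist_force: [-0.2, -0.2, -1.5]
width: 0.094
finger_force: 0.0
```

Request:
arm_command(
  targets=[
    [0,0,0,0],
    [0,0,0,0],
  ],
)

```text
time: 5.87
tool_pos: [0.5743, 0.2601, 0.1906]
ee_rot: [-3.141, -0.0, -3.057]
wrist_force: [-0.6, -0.8, -0.1]
width: 0.0943
finger_force: 0.0
```

Request:
arm_command(
  targets=[
    [0.002,0.004,-0.08,0],
    [0.002,0.004,-0.15,0],
    [0.002,0.004,-0.2,0],
    [0.002,0.004,-0.234,0],
    [0.002,0.004,-0.234,0],
    [0.002,0.004,-0.234,0],
  ],
)

```text
time: 6.37
tool_pos: [0.5752, 0.2607, 0.0734]
ee_rot: [-3.141, -0.001, -3.059]
wrist_force: [-0.4, 0.8, 0.5]
width: 0.094
finger_force: 0.0
```

Request:
arm_command(
  targets=[
    [0,0,0,0],
    [0,0,0,0],
    [0,0,0,0],
    [0,0,0,0],
    [0,0,0,0],
    [0,0,0,0],
    [0,0,0,0],
    [0,0,0,0],
  ],
  claw=1,
)

```text
time: 7.03
tool_pos: [0.5756, 0.2625, 0.0742]
ee_rot: [3.141, 0.001, -3.057]
wrist_force: [-1.1, -0.8, 2.9]
width: 0.059
finger_force: 30.0
```

Request:
arm_command(
  targets=[
    [0,0,0.02,0],
    [0,0,0.06,0],
    [0,0,0.12,0],
    [0,0,0.18,0],
    [0,0,0.2,0],
    [0,0,0.2,0],
  ],
)

```text
time: 7.53
tool_pos: [0.5772, 0.2631, 0.1778]
ee_rot: [3.139, 0.007, -3.057]
wrist_force: [0.2, 0.4, -0.8]
width: 0.0586
finger_force: 30.0
```

Request:
arm_command(
  targets=[
    [-0.02,-0.06,0,-0.01],
    [-0.04,-0.13,0,-0.02],
    [-0.06,-0.2,0,-0.03],
    [-0.09,-0.27,0,-0.04],
    [-0.12,-0.34,0,-0.055],
    [-0.14,-0.41,0,-0.055],
    [-0.15,-0.48,0,-0.055],
    [-0.16,-0.52,0,-0.055],
  ],
)

```text
time: 8.2
tool_pos: [0.4933, -0.0006, 0.1709]
ee_rot: [-3.14, -0.004, 3.108]
wrist_force: [0.2, 0.2, -1.2]
width: 0.0591
finger_force: 30.0
```

Request:
arm_command(
  targets=[
    [0,-0.02,0,0],
    [0,-0.031,-0.06,0],
    [0,-0.031,-0.12,0],
    [0,-0.031,-0.16,0],
    [0,-0.031,-0.18,0],
    [0,-0.031,-0.18,0],
    [0,-0.031,-0.18,0],
  ],
)

```text
time: 8.78
tool_pos: [0.4952, -0.0126, 0.0829]
ee_rot: [3.141, -0.002, 3.111]
wrist_force: [1.5, -0.3, -0.8]
width: 0.0589
finger_force: 30.0
```

```bash
python3 snap.py K1
python3 - <<'E'
from bench import robot
import cv2,numpy as np
a=cv2.imread("pics/K1.png")
s=robot.snapshot("scene")[:,:,::-1][160:280,160:310]; s=cv2.resize(s,None,fx=2,fy=2,interpolation=2)
im=np.zeros((420,860,3),np.uint8); im[:,:560]=a; im[:240,560:]=s
cv2.imwrite("pics/K.png",cv2.resize(cv2.convertScaleAbs(im,alpha=1.3),(800,391)))
E
```

```text
(no output)
```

View pics/K.png

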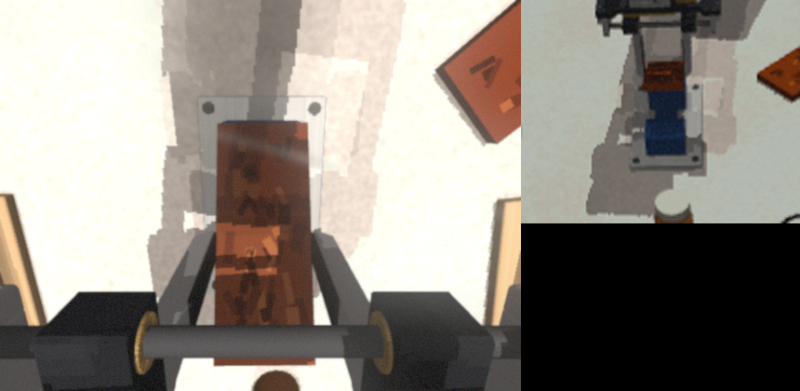

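The wrist view shows the blank centred over the bed, from (215,122) to (310,365), still tilted, with its low end nearest the robot. Next I'll roll it flat about its low edge.

Request:
arm_command(
  targets=[
    [0,0,-0.02,0],
    [0,0,-0.035,0],
    [0,0,-0.045,0],
    [0.001,0,-0.053,0],
    [0.002,0,-0.061,0],
    [0.004,0,-0.067,0],
    [0.006,0,-0.073,0],
    [0.007,0,-0.079,0],
  ],
)

```text
time: 9.55
tool_pos: [0.4994, -0.0133, 0.0441]
ee_rot: [-3.141, 0.001, 3.11]
wrist_force: [-0.7, -0.3, 1.9]
width: 0.0594
finger_force: 30.0
```

Request:
arm_command(
  targets=[
    [0.001,0,-0.006,0],
    [0.002,0,-0.011,0],
    [0.003,0,-0.016,0],
    [0.003,0,-0.02,0],
    [0.003,0,-0.022,0],
    [0.003,0,-0.022,0],
  ],
)

```text
time: 10.05
tool_pos: [0.5003, -0.0131, 0.0328]
ee_rot: [3.141, -0.0, 3.111]
wrist_force: [0.7, 0.3, 0.7]
width: 0.0591
finger_force: 30.0
```

```bash
python3 snap.py K2
python3 - <<'E'
from h import *
from bench import robot
c=wc("K2"); im=cv2.imread("pics/K2.png").astype(int)
m=((im[:,:,2]-im[:,:,0])>25)&(im[:,:,2]>45)
for v in (130,140,150,160,170,180,190,200,210,220,230,350,360,370,380,390,400,410):
    u=np.where(m[v,190:370])[0]; print(v,(u.min()+190,u.max()+190,len(u)) if len(u) else None,end=' ')
u=[np.where(m[:,x])[0] for x in(240,260,280,300,320)];print([(a.min(),a.max()) for a in u])
for th in(0,2,5):
    R=Ro.from_euler('ZY',[-.0288,-np.radians(th)]).as_matrix()
    C=np.array([[sx*.075,sy*.03,.005] for sx in(-1,1) for sy in(-1,1)])
    print(th,proj(c,C@R.T+[.4999,-.0137,.053]).round(1).tolist())
cv2.imwrite("pics/K2b.png",cv2.convertScaleAbs(im.astype(np.uint8),alpha=1.3)[90:400,160:420])
E
```

```text
130 (np.int64(226), np.int64(340), 112) 140 (np.int64(226), np.int64(340), 109) 150 (np.int64(226), np.int64(339), 84) 160 (np.int64(227), np.int64(337), 86) 170 (np.int64(227), np.int64(369), 102) 180 (np.int64(228), np.int64(367), 89) 190 (np.int64(228), np.int64(369), 103) 200 (np.int64(229), np.int64(368), 110) 210 (np.int64(229), np.int64(368), 111) 220 (np.int64(231), np.int64(368), 80) 230 (np.int64(231), np.int64(369), 55) 350 None 360 None 370 None 380 None 390 None 400 None 410 None [(np.int64(121), np.int64(348)), (np.int64(122), np.int64(348)), (np.int64(121), np.int64(348)), (np.int64(121), np.int64(348)), (np.int64(78), np.int64(348))]
0 [[223.6, 128.5], [338.9, 128.2], [235.8, 366.6], [328.4, 366.4]]
2 [[224.4, 128.0], [338.1, 127.7], [235.3, 369.3], [328.9, 369.1]]
5 [[225.7, 127.6], [337.0, 127.3], [234.4, 373.2], [329.8, 373.0]]
```

View pics/K2b.png

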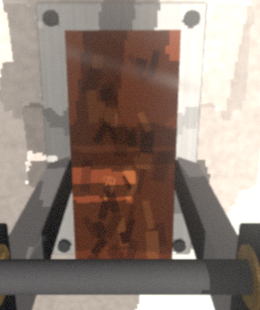

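The blank looks flat, with its top edge at v≈121 against a predicted 128, and the foot plate's bolts are at (210,108), (351,108), (225,335) and (339,335). I'll use those bolts to check the blank's x offset.

Run:
```python
from h import *
B={"J1":[(221.7,108.3),(300,112),(293.3,248.3),(224,246)],"J2":[(265.3,152.3),(340.7,155.7),(329.7,283.3),(262.7,281)],"K2":[(210.5,108),(351,108),(339.5,335),(225,336)]}
for n,uv in B.items():
    P=np.array([onz(wc(n),u,.012) for u in uv]); d=P[2]+P[3]-P[0]-P[1]; print(n,P.mean(0),np.arctan2(d[1],d[0]),np.hypot(*d)/2)
c=wc("K2"); P=[onz(c,u,.058) for u in((226,121.5),(340,121.5))]; print(P, np.mean(P,0))
```

```text
J1 [ 0.5    -0.0138] -0.030742600575184204 0.17023432221238075
J2 [ 0.5004 -0.0138] -0.029724597235032096 0.17092038229404058
K2 [ 0.5001 -0.014 ] -0.026125963863118582 0.17157777500893956
[array([ 0.4206, -0.04  ]), array([0.4224, 0.0189])] [ 0.4215 -0.0105]
```

Request:
arm_command(
  targets=[
    [0,0,0.003,0],
    [0,0,0.003,0],
    [0.004,-0.001,0.003,0],
    [0.007,-0.002,0.003,0],
    [0.007,-0.002,0.003,0],
    [0.007,-0.002,0,0],
    [0.007,-0.002,-0.001,0],
    [0.007,-0.002,-0.001,0],
  ],
)

```text
time: 10.77
tool_pos: [0.504, -0.0142, 0.0325]
ee_rot: [3.142, 0.0, 3.111]
wrist_force: [-0.4, -0.4, 0.4]
width: 0.0589
finger_force: 30.0
```

```bash
cat > chk.py <<'E'
import sys
from h import *
n=sys.argv[1]; c=wc(n); im=cv2.GaussianBlur(cv2.imread(f"pics/{n}.png"),(3,3),0).astype(int)
m=((im[:,:,2]-im[:,:,0])>25)&(im[:,:,2]>45)
t=[np.where(m[90:200,x])[0].min()+90 for x in range(240,330,10)]
l=[(np.where(m[v,190:370])[0].min()+190,v) for v in(135,155,175,195,215,230)]
print(t,l,c["E"][:3,3])
v=np.median(t); P=[onz(c,(u,v),.058) for u in (l[0][0],)]
print("near edge x",onz(c,(283,v),.058),"left pts",[onz(c,q,.058) for q in l])
E
python3 snap.py K3; python3 chk.py K2; python3 chk.py K3
```

```text
[np.int64(121), np.int64(123), np.int64(122), np.int64(123), np.int64(123), np.int64(120), np.int64(121), np.int64(121), np.int64(121)] [(np.int64(226), 135), (np.int64(227), 155), (np.int64(228), 175), (np.int64(229), 195), (np.int64(230), 215), (np.int64(231), 230)] [ 0.4166 -0.0105  0.2375]
near edge x [ 0.4213 -0.0105] left pts [array([ 0.4274, -0.0406]), array([ 0.4378, -0.0409]), array([ 0.4485, -0.0412]), array([ 0.4597, -0.0415]), array([ 0.4712, -0.0418]), array([ 0.4801, -0.0419])]
[np.int64(121), np.int64(123), np.int64(122), np.int64(122), np.int64(123), np.int64(121), np.int64(121), np.int64(121), np.int64(121)] [(np.int64(226), 135), (np.int64(227), 155), (np.int64(228), 175), (np.int64(229), 195), (np.int64(230), 215), (np.int64(231), 230)] [ 0.4202 -0.0115  0.2371]
near edge x [ 0.425  -0.0116] left pts [array([ 0.4311, -0.0416]), array([ 0.4415, -0.0419]), array([ 0.4522, -0.0422]), array([ 0.4633, -0.0425]), array([ 0.4748, -0.0429]), array([ 0.4837, -0.043 ])]
```

Request:
arm_command(
  targets=[
    [0,0,0,0],
    [0,0,0,0],
    [0,0,0,0],
    [0,0,0,0],
    [0,0,0,0],
    [0,0,0,0],
  ],
  claw=0,
)

```text
time: 11.32
tool_pos: [0.5039, -0.0141, 0.0325]
ee_rot: [3.142, 0.0, 3.111]
wrist_force: [0.3, -0.4, -0.3]
width: 0.0933
finger_force: 0.0
```

Request:
arm_command(
  targets=[
    [0,0,0.05,0],
    [0,0,0.12,0],
    [0,0,0.2,0],
    [0,0,0.28,0],
    [0,0,0.34,0],
    [0,0,0.34,0],
    [0,0,0.34,0],
  ],
)

```text
time: 11.9
tool_pos: [0.5052, -0.0143, 0.2051]
ee_rot: [-3.141, 0.006, 3.111]
wrist_force: [-0.1, -0.3, -0.5]
width: 0.094
finger_force: 0.0
```

```bash
python3 snap.py L1
python3 - <<'E'
from h import *
c=wc("L1"); im=cv2.GaussianBlur(cv2.imread("pics/L1.png"),(3,3),0).astype(int)
m=(((im[:,:,2]-im[:,:,0])>25)&(im[:,:,2]>45)).astype(np.uint8)
m=cv2.morphologyEx(m,cv2.MORPH_CLOSE,np.ones((9,9)))
n,l,s,ce=cv2.connectedComponentsWithStats(m)
pc=proj(c,[.5,-.0137,.058])[0]; k=l[int(pc[1]),int(pc[0])]
print(s[k]); r=cv2.minAreaRect(np.argwhere(l==k)[:,::-1].astype(np.float32)); b=cv2.boxPoints(r)
cn=cv2.approxPolyDP(max(cv2.findContours((l==k).astype(np.uint8),0,2)[0],key=len),6,True)[:,0]
print(cn.tolist()); P=np.array([onz(c,q.astype(float),.058) for q in cn]);print(P,P.mean(0))
C=np.array([[sx*.075,sy*.03,0.] for sx in(-1,1) for sy in(-1,1)])@Ro.from_euler('z',-.0288).as_matrix().T+[.4999,-.0137,.058]
print(proj(c,C).round(1).tolist(), C)
E
```

```text
[ 255  115   58  137 5339]
[[312, 115], [299, 117], [291, 165], [301, 168], [302, 180], [285, 183], [270, 174], [270, 165], [279, 164], [271, 155], [271, 119], [256, 118], [259, 193], [273, 198], [272, 207], [260, 203], [259, 251], [308, 249]]
[[ 0.4266  0.0174]
 [ 0.4281  0.0043]
 [ 0.4764 -0.0049]
 [ 0.4799  0.0055]
 [ 0.4928  0.0064]
 [ 0.4955 -0.0118]
 [ 0.4852 -0.0274]
 [ 0.4757 -0.027 ]
 [ 0.4749 -0.0175]
 [ 0.4653 -0.0255]
 [ 0.4292 -0.024 ]
 [ 0.4277 -0.0391]
 [ 0.5056 -0.0402]
 [ 0.5116 -0.0253]
 [ 0.5217 -0.0268]
 [ 0.5168 -0.0397]
 [ 0.5733 -0.0437]
 [ 0.5726  0.0121]] [ 0.4866 -0.0171]
[[253.4, 114.3], [313.0, 114.2], [257.1, 251.6], [309.8, 251.5]] [[ 0.4241 -0.0415  0.058 ]
 [ 0.4258  0.0184  0.058 ]
 [ 0.574  -0.0458  0.058 ]
 [ 0.5757  0.0141  0.058 ]]
```

The blank is flush to within about 1 mm and released. Now for the pattern.

Request:
arm_command(
  targets=[
    [0.089,-0.561,0,0.0155],
    [0.089,-0.561,0,0.0155],
    [0.089,-0.561,0,0.0155],
    [0.089,-0.561,0,0.0155],
    [0.089,-0.561,0,0.0155],
    [0.089,-0.561,0,0.0155],
    [0.089,-0.561,0,0.0155],
    [0.089,-0.561,0,0.0155],
  ],
)

```text
time: 12.62
tool_pos: [0.5466, -0.3003, 0.197]
ee_rot: [3.14, -0.007, 3.136]
wrist_force: [-1.4, 1.8, -0.8]
width: 0.094
finger_force: 0.0
```

Request:
arm_command(
  targets=[
    [0,0,0,0],
    [0,0,-0.06,0],
    [0,0,-0.12,0],
    [0,0,-0.17,0],
    [0,0,-0.205,0],
    [0,0,-0.205,0],
    [0,0,-0.205,0],
  ],
)

```text
time: 13.2
tool_pos: [0.5473, -0.2923, 0.0981]
ee_rot: [3.139, -0.004, -3.139]
wrist_force: [-0.2, -0.6, 0.6]
width: 0.0939
finger_force: 0.0
```

```bash
python3 -c "
from h import *
from bench import robot
q=[(lambda o:np.r_[o['tool_pos'],o['ee_rot']])(robot.get_obs()) for _ in range(1)];print(q)"; python3 snap.py P0
python3 - <<'E'
from h import *
c=wc("P0"); im=cv2.imread("pics/P0.png").astype(int)
m=((im[:,:,2]-im[:,:,1])>40)&((im[:,:,2]-im[:,:,0])>40)
v,u=np.where(m[120:330,200:370]); 
print(u.min()+200,u.max()+200,v.min()+120,v.max()+120,np.median(u)+200)
R=Ro.from_euler('ZY',[.002,-.4105]).as_matrix()
H=np.array([[x,y,.044] for x in(-.012,.012) for y in(-.009,.009)])@R.T+[.561,-.2952,.0891]
print(proj(c,H).round(1).tolist())
E
```

```text
[array([ 0.5473, -0.2923,  0.0981,  3.1386, -0.0036, -3.1385])]
263 293 237 276 278.0
[[262.1, 237.9], [293.7, 237.9], [261.7, 280.9], [293.9, 280.9]]
```

Request:
arm_command(
  targets=[
    [0,0,0,0],
    [0,0,0,0],
    [0,0,0,0],
    [0,0,0,0],
    [0,0,0,0],
    [0,0,0,0],
    [0,0,0,0],
    [0,0,0,0],
  ],
  claw=1,
)

```text
time: 13.92
tool_pos: [0.5483, -0.2947, 0.1]
ee_rot: [3.141, -0.0, -3.14]
wrist_force: [-0.2, -0.2, 0.5]
width: 0.0443
finger_force: 0.0
```

Request:
arm_command(
  targets=[
    [0,0,0,0],
    [0,0,0,0],
    [0,0,0.02,0],
    [0,0,0.06,0],
    [0,0,0.11,0],
    [0,0,0.16,0],
    [0,0,0.2,0],
    [0,0,0.2,0],
  ],
)

```text
time: 14.58
tool_pos: [0.5506, -0.2961, 0.207]
ee_rot: [-3.135, 0.009, -3.14]
wrist_force: [-0.2, 0.0, 1.2]
width: 0.0007
finger_force: 0.0
```

The fingers close more slowly than I allowed for, so the lift missed the handle. I'll reopen and check the pattern is still in place.

Request:
arm_command(
  targets=[
    [0,0,0.08,0],
    [0,0,0.08,0],
    [0,0,0.08,0],
    [0,0,0.08,0],
    [0,0,0.08,0],
  ],
  claw=0.4,
)

```text
time: 15.0
tool_pos: [0.5481, -0.2945, 0.2384]
ee_rot: [3.14, -0.002, -3.14]
wrist_force: [-0.5, 1.8, 0.5]
width: 0.0305
finger_force: 0.0
```

```bash
python3 snap.py P1
python3 - <<'E'
from h import *
c=wc("P1"); im=cv2.imread("pics/P1.png")
i=im.astype(int)
m=((i[:,:,2]-i[:,:,1])>40)&((i[:,:,2]-i[:,:,0])>40)
v,u=np.where(m[120:270,230:330]); print(u.min()+230,u.max()+230,v.min()+120,v.max()+120)
R=Ro.from_euler('ZY',[.002,-.4105]).as_matrix();t=np.array([.561,-.2952,.0891])
H=np.array([[x,y,.044] for x in(-.012,.012) for y in(-.009,.009)])@R.T+t
C=np.array([[sx*.075,sy*.03,.008] for sx,sy in((-1,-1),(-1,1),(1,1),(1,-1))])@R.T+t
a=proj(c,C);print(proj(c,H).round(1).tolist(),a.round(1).tolist(),c["E"][:3,3])
im=cv2.convertScaleAbs(im,alpha=1.4)
im=cv2.resize(im,None,fx=3,fy=3,interpolation=2); cv2.polylines(im,[(a*3+1).astype(int)],True,(0,255,0),1)
for h in proj(c,H): cv2.circle(im,tuple((h*3+1).astype(int)),2,(255,255,0),1)
x0,y0=a.min(0).astype(int)*3-45; cv2.imwrite("pics/P1c.png",im[max(y0,0):y0+600,x0:x0+400]); print(x0,y0)
E
```

```text
275 275 207 207
[[272.6, 185.2], [291.2, 185.2], [272.6, 209.7], [291.3, 209.7]] [[254.6, 135.4], [309.2, 135.3], [310.8, 273.9], [253.3, 273.9]] [ 0.4647 -0.2948  0.4432]
714 360
```

View pics/P1c.png

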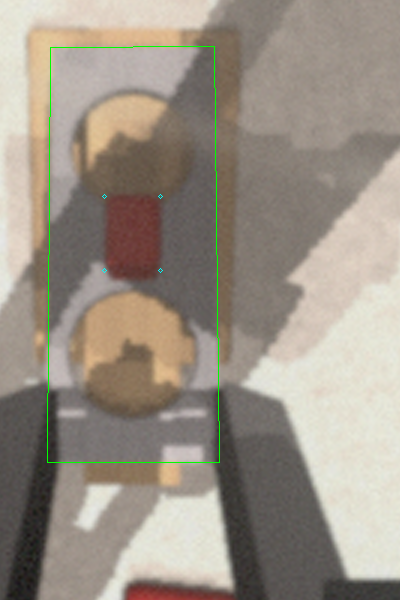

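The pattern hasn't moved: the green model outline fits its edges and the red handle sits inside the predicted points. I'll descend again and allow time for the fingers to close.

Request:
arm_command(
  targets=[
    [0,0,0,0],
    [0,0,-0.07,0],
    [0,0,-0.14,0],
    [0,0,-0.2,0],
    [0,0,-0.25,0],
    [0,0,-0.28,0],
    [0,0,-0.28,0],
    [0,0,-0.28,0],
  ],
)

```text
time: 15.72
tool_pos: [0.5476, -0.2941, 0.0985]
ee_rot: [3.14, -0.003, -3.14]
wrist_force: [0.2, -0.9, 1.2]
width: 0.0564
finger_force: 0.0
```

Request:
arm_command(
  targets=[
    [0,0,0,0],
    [0,0,0,0],
    [0,0,0,0],
    [0,0,0,0],
    [0,0,0,0],
    [0,0,0,0],
    [0,0,0,0],
    [0,0,0,0],
  ],
  claw=1,
)

```text
time: 16.38
tool_pos: [0.5485, -0.2949, 0.1004]
ee_rot: [-3.141, 0.0, -3.14]
wrist_force: [-1.0, -0.7, 1.2]
width: 0.0177
finger_force: 30.0
```

Request:
arm_command(
  targets=[
    [0,0,0,0],
    [0,0,0,0],
    [0,0,0,0],
  ],
)

```text
time: 16.63
tool_pos: [0.5485, -0.2949, 0.1004]
ee_rot: [-3.141, 0.0, -3.14]
wrist_force: [-0.8, 0.0, 2.1]
width: 0.0175
finger_force: 30.0
```

Request:
arm_command(
  targets=[
    [0,0,0.02,0],
    [0,0,0.06,0],
    [0,0,0.1,0],
    [0,0,0.15,0],
    [0,0,0.19,0],
    [0,0,0.2,0],
    [0,0,0.2,0],
  ],
)

```text
time: 17.22
tool_pos: [0.5492, -0.2951, 0.2022]
ee_rot: [-3.14, 0.003, -3.14]
wrist_force: [-0.3, -0.3, -2.0]
width: 0.0175
finger_force: 30.0
```

Request:
arm_command(
  targets=[
    [-0.01,0.05,0,-0.002],
    [-0.03,0.12,0,-0.004],
    [-0.04,0.19,0,-0.006],
    [-0.06,0.26,0,-0.008],
    [-0.08,0.33,0,-0.01],
    [-0.1,0.4,0,-0.012],
    [-0.11,0.47,0,-0.014],
    [-0.13,0.53,0,-0.0155],
  ],
)

```text
time: 17.88
tool_pos: [0.4819, -0.0273, 0.1975]
ee_rot: [3.14, -0.004, 3.111]
wrist_force: [1.1, 0.6, -1.2]
width: 0.0174
finger_force: 30.0
```

Request:
arm_command(
  targets=[
    [0,0.02,0,0],
    [0,0.034,0,0],
    [0,0.034,-0.06,0],
    [0,0.034,-0.1,0],
    [0,0.034,-0.14,0],
    [0,0.034,-0.15,0],
    [0,0.034,-0.15,0],
    [0,0.034,-0.15,0],
  ],
)

```text
time: 18.55
tool_pos: [0.4836, -0.0133, 0.1249]
ee_rot: [-3.141, -0.001, 3.11]
wrist_force: [0.9, -0.0, -1.0]
width: 0.0174
finger_force: 30.0
```

```bash
python3 snap.py Q1
cat > fitp.py <<'E'
import sys
from h import *
n=sys.argv[1]; th0=float(sys.argv[2]); tpl=len(sys.argv)>3
c=wc(n); g=cv2.GaussianBlur(cv2.imread(f"pics/{n}.png"),(3,3),0).astype(np.float32)
o=pickle.load(open(f"pics/{n}.pkl","rb")); G0=o["tool_pos"]-[0,0,.019*-1]
e=[]
for a in np.linspace(-.065,.03,20): e+= [([a,-.03,.008],[0,-1]),([a,.03,.008],[0,1])]
for b in np.linspace(-.025,.025,11): e+= [([-.075,b,.008],[-1,0])]
e=[x for x in e]; E=np.array([x[0] for x in e]); N=np.array([[*x[1],0] for x in e])
def pose(p): # grip offset along plate x, y ; yaw, tilt
    R=Ro.from_euler('ZY',[p[2],-p[3]]).as_matrix(); return R, G0-R@np.array([p[0],p[1],.033])
def pr(p,d=0): R,t=pose(p); return proj(c,(E+d*N)@R.T+t)
p=np.array([0,0,-.0288,np.radians(th0)])
for it,w in enumerate((8,6,4,3,3)):
    a=pr(p); nn=pr(p,.002)-a; nn/=np.linalg.norm(nn,axis=1,keepdims=True)
    s=np.arange(-w,w+.01,.5); q=a[:,None]+s[None,:,None]*nn[:,None]
    I=cv2.remap(g,q[...,0].astype(np.float32),q[...,1].astype(np.float32),1)
    D=np.abs(np.gradient(I,axis=1)).sum(2); k=D.argmax(1); ok=D.max(1)>6
    m=(q[np.arange(len(k)),k])
    f=lambda p:((pr(p)-m)*nn).sum(1)[ok]
    p=least_squares(f,p,loss='soft_l1',f_scale=.7).x
r=f(p); R,t=pose(p)
print("grip offset x,y",p[:2],"yaw",p[2],"tilt deg",np.degrees(p[3]),"n",ok.sum(),"medres",np.median(abs(r)),"underside ctr",t,"low corner z",(R@[-.075,0,0]+t))
im=g[int(a[:,1].min())-1:];
E
for t in 20 24 27; do python3 fitp.py Q1 $t; done
```

```text
grip offset x,y [0.0066 0.0004] yaw -0.037118443233365085 tilt deg 23.51232404571293 n 46 medres 0.14400436914018538 underside ctr [ 0.4907 -0.014   0.1111] low corner z [ 0.422  -0.0114  0.0812]
grip offset x,y [0.0067 0.0003] yaw -0.03532145580558827 tilt deg 23.61429010283944 n 46 medres 0.21015322596381236 underside ctr [ 0.4907 -0.0139  0.111 ] low corner z [ 0.422  -0.0115  0.081 ]
grip offset x,y [0.0019 0.0004] yaw -0.036527555817967176 tilt deg 24.128501737971717 n 45 medres 0.03907291581145782 underside ctr [ 0.4953 -0.0142  0.1131] low corner z [ 0.4269 -0.0117  0.0824]
```

Request:
arm_command(
  targets=[
    [0.012,0,-0.02,0],
    [0.012,0,-0.035,0],
    [0.012,0,-0.045,0],
    [0.012,0,-0.052,0],
    [0.016,0,-0.056,0],
    [0.02,0,-0.06,0],
    [0.025,0,-0.065,0],
    [0.03,-0.001,-0.07,0],
  ],
)

```text
time: 19.27
tool_pos: [0.4986, -0.0131, 0.0901]
ee_rot: [3.141, 0.0, 3.111]
wrist_force: [-0.3, 1.1, 1.3]
width: 0.0174
finger_force: 30.0
```

Request:
arm_command(
  targets=[
    [0.004,0,-0.006,0],
    [0.008,0,-0.012,0],
    [0.012,0,-0.018,0],
    [0.016,0,-0.024,0],
    [0.018,0,-0.028,0],
    [0.02,0,-0.032,0],
    [0.022,0,-0.036,0],
    [0.022,0,-0.037,0],
  ],
)

```text
time: 19.93
tool_pos: [0.5093, -0.0132, 0.071]
ee_rot: [3.142, -0.001, 3.11]
wrist_force: [0.8, -0.3, 1.3]
width: 0.0175
finger_force: 30.0
```

```bash
python3 snap.py Q2; for t in 0 2 4; do python3 fitp.py Q2 $t; done; python3 chk.py Q2 2>&1 | head -3
```

```text
grip offset x,y [0.0049 0.0005] yaw -0.037591699241162145 tilt deg -2.447323621614647 n 49 medres 0.49197057367936486 underside ctr [ 0.503  -0.0134  0.0573] low corner z [ 0.4281 -0.0106  0.0605]
grip offset x,y [-0.0107  0.0004] yaw -0.041915697569480284 tilt deg -0.723946105257786 n 40 medres 0.516603762792903 underside ctr [ 0.5196 -0.014   0.0569] low corner z [ 0.4446 -0.0109  0.0578]
grip offset x,y [0.0048 0.0005] yaw -0.037495809727925884 tilt deg -2.539092408059502 n 49 medres 0.4864126679793522 underside ctr [ 0.503  -0.0134  0.0573] low corner z [ 0.4281 -0.0106  0.0606]
Traceback (most recent call last):
  File "chk.py", line 5, in <module>
    t=[np.where(m[90:200,x])[0].min()+90 for x in range(240,330,10)]
```

```bash
cat > prof.py <<'E'
import sys
from h import *
n=sys.argv[1]; c=wc(n); im=cv2.imread(f"pics/{n}.png")
print("pred blank edge",proj(c,[.425,-.0115,.058]).round(1),"pattern near edge if flush",proj(c,[.425,-.0115,.066]).round(1), "5mm in",proj(c,[.43,-.0115,.066]).round(1),"at jig foot",proj(c,[.425,-.0115,.048]).round(1))
lo=int(proj(c,[.425,-.0115,.058])[0,1])
for u in (245,262,283,304): 
    col=im[:,u-4:u+5].mean(1).astype(int)
    print(u,[(v,*col[v][::-1].tolist()) for v in range(lo-18,lo+22,1)])
E
python3 prof.py Q2
```

```text
pred blank edge [[281.3 110.7]] pattern near edge if flush [[281.2 110.7]] 5mm in [[281.5 119.3]] at jig foot [[281.3 110.8]]
245 [(92, 102, 99, 95), (93, 102, 98, 95), (94, 102, 99, 95), (95, 102, 99, 96), (96, 103, 100, 96), (97, 101, 99, 95), (98, 102, 99, 95), (99, 101, 99, 94), (100, 103, 100, 97), (101, 101, 98, 95), (102, 102, 99, 96), (103, 101, 98, 95), (104, 102, 99, 95), (105, 102, 99, 95), (106, 102, 99, 95), (107, 101, 98, 94), (108, 101, 99, 95), (109, 95, 93, 90), (110, 85, 78, 77), (111, 76, 60, 55), (112, 74, 53, 46), (113, 74, 53, 46), (114, 73, 52, 45), (115, 71, 51, 45), (116, 71, 57, 52), (117, 78, 69, 67), (118, 84, 80, 79), (119, 85, 82, 81), (120, 86, 81, 80), (121, 86, 81, 81), (122, 85, 81, 80), (123, 84, 80, 78), (124, 84, 81, 80), (125, 85, 81, 80), (126, 84, 80, 79), (127, 84, 81, 80), (128, 84, 80, 79), (129, 84, 80, 79), (130, 84, 80, 79), (131, 85, 81, 79)]
262 [(92, 101, 98, 93), (93, 101, 98, 94), (94, 100, 97, 93), (95, 101, 98, 94), (96, 101, 98, 94), (97, 100, 97, 93), (98, 102, 99, 95), (99, 101, 98, 94), (100, 100, 97, 94), (101, 101, 97, 94), (
[... 1435 characters left out ...]
0), (97, 108, 105, 101), (98, 108, 105, 100), (99, 107, 105, 100), (100, 109, 106, 101), (101, 107, 104, 100), (102, 108, 105, 101), (103, 107, 105, 100), (104, 107, 103, 100), (105, 108, 105, 101), (106, 109, 106, 102), (107, 106, 104, 100), (108, 106, 103, 99), (109, 99, 94, 91), (110, 89, 81, 78), (111, 83, 69, 64), (112, 83, 67, 61), (113, 82, 65, 59), (114, 81, 65, 59), (115, 81, 65, 58), (116, 83, 70, 64), (117, 87, 79, 76), (118, 91, 85, 84), (119, 90, 86, 85), (120, 91, 86, 85), (121, 90, 87, 85), (122, 89, 85, 84), (123, 89, 85, 84), (124, 89, 85, 84), (125, 89, 85, 85), (126, 87, 84, 83), (127, 89, 85, 84), (128, 89, 85, 84), (129, 87, 83, 82), (130, 88, 83, 83), (131, 87, 84, 83)]
```

The brown strip between v=110.2 (blank edge, unmoved) and 116.7 (pattern edge) means the pattern sits 3.7 mm too far in +x. I'll lift 1.5 mm, shift and lower.

Request:
arm_command(
  targets=[
    [0,0,0.003,0],
    [0,0,0.003,0],
    [-0.004,0,0.003,0],
    [-0.0075,0,0.003,0],
    [-0.0075,0,0.003,0],
    [-0.0075,0,0.001,0],
    [-0.0075,0,-0.001,0],
    [-0.0075,0,-0.001,0],
  ],
)

```text
time: 20.65
tool_pos: [0.5059, -0.0131, 0.0712]
ee_rot: [3.141, 0.001, 3.11]
wrist_force: [1.3, 0.6, 0.6]
width: 0.0177
finger_force: 30.0
```

```bash
python3 snap.py Q3; python3 prof.py Q3 | cut -c1-900 | head -4
python3 - <<'E'
from h import *
c=wc("Q3"); im=cv2.imread("pics/Q3.png")
for x in (.435,.445,.475):
    l=proj(c,[x,-.0137-.03-.0288*(x-.5),.066])[0]; r=proj(c,[x,-.0137+.03-.0288*(x-.5),.066])[0]
    for n,q in(("L",l),("R",r)):
        u,v=int(round(q[0])),int(round(q[1])); a=im[v-2:v+3,u-8:u+9].mean(0).astype(int)
        print(n,x,q.round(1),[(u-8+i,*a[i][::-1].tolist()) for i in range(17)])
E
python3 fitp.py Q3 0
```

```text
pred blank edge [[281.4 116.4]] pattern near edge if flush [[281.4 116.6]] 5mm in [[281.6 125.1]] at jig foot [[281.5 116.1]]
245 [(98, 102, 99, 96), (99, 101, 99, 94), (100, 102, 99, 95), (101, 102, 99, 95), (102, 102, 99, 96), (103, 102, 99, 95), (104, 101, 98, 95), (105, 101, 99, 95), (106, 101, 98, 95), (107, 102, 99, 95), (108, 100, 98, 95), (109, 100, 98, 94), (110, 101, 99, 96), (111, 102, 99, 96), (112, 101, 99, 95), (113, 99, 96, 93), (114, 89, 87, 86), (115, 72, 69, 69), (116, 69, 62, 59), (117, 79, 71, 68), (118, 86, 80, 79), (119, 86, 81, 81), (120, 86, 82, 81), (121, 85, 82, 81), (122, 86, 82, 81), (123, 85, 82, 81), (124, 85, 82, 82), (125, 85, 80, 80), (126, 85, 81, 80), (127, 84, 81, 79), (128, 85, 82, 81), (129, 84, 81, 79), (130, 84, 80, 80), (131, 84, 81, 80), (132, 84, 80, 79), (133, 84, 80, 79), (134, 83, 80, 79), (135, 84, 81, 79), (136, 84, 80, 79), (137, 83, 80, 79)]
262 [(98, 101, 98, 95), (99, 100, 97, 94), (100, 100, 97, 94), (101, 101, 98, 95), (102, 101, 98, 94), (103, 101, 99, 95), (104, 101, 99, 95), (105, 100, 97, 93), (106, 96, 94, 90), (107, 95, 93, 
[... 3051 characters left out ...]
, (237, 82, 79, 77), (238, 80, 76, 76), (239, 79, 76, 75), (240, 79, 75, 74), (241, 79, 75, 74), (242, 81, 77, 75), (243, 80, 77, 75)]
R 0.475 [328.1 195.8] [(320, 83, 79, 77), (321, 84, 80, 79), (322, 86, 81, 81), (323, 85, 82, 80), (324, 84, 80, 79), (325, 85, 81, 79), (326, 85, 82, 81), (327, 86, 82, 81), (328, 92, 87, 85), (329, 107, 103, 101), (330, 134, 130, 127), (331, 155, 151, 145), (332, 158, 154, 148), (333, 156, 153, 147), (334, 155, 151, 145), (335, 154, 150, 144), (336, 155, 152, 145)]
grip offset x,y [0.0064 0.0004] yaw -0.0380920800712668 tilt deg -1.7422010046292333 n 49 medres 0.38858124170155256 underside ctr [ 0.4985 -0.0133  0.0574] low corner z [ 0.4236 -0.0104  0.0597]
```

The edges line up to about 1 mm. Releasing and backing away.

Request:
arm_command(
  targets=[
    [0,0,0,0],
    [0,0,0,0],
    [0,0,0,0],
    [0,0,0,0],
    [0,0,0,0],
    [0,0,0,0],
  ],
  claw=0.5,
)

```text
time: 21.2
tool_pos: [0.5056, -0.0131, 0.071]
ee_rot: [3.142, -0.0, 3.111]
wrist_force: [-0.1, -0.9, -0.5]
width: 0.0469
finger_force: 0.0
```

Request:
arm_command(
  targets=[
    [0,0,0.04,0],
    [0,0,0.1,0],
    [0,0,0.16,0],
    [0,0,0.22,0],
    [0,0,0.26,0],
    [0,0,0.26,0],
    [0,0,0.26,0],
  ],
)

```text
time: 21.78
tool_pos: [0.5064, -0.0133, 0.2022]
ee_rot: [-3.141, 0.003, 3.11]
wrist_force: [-0.7, -1.0, -1.0]
width: 0.0469
finger_force: 0.0
```

```bash
python3 snap.py R1
python3 - <<'E'
from h import *
c=wc("R1"); g=cv2.GaussianBlur(cv2.imread("pics/R1.png"),(3,3),0).astype(np.float32)
def fitz(z,dst):
    e=[([a,s*.03,z],[0,s,0]) for a in np.linspace(-.065,.065,27) for s in(-1,1)]+[([s*.075,b,z],[s,0,0]) for b in np.linspace(-.024,.024,13) for s in(-1,1)]
    E,N=np.array(e).transpose(1,0,2)
    pr=lambda p,d=0: proj(c,(E+d*N)@Ro.from_euler('z',p[2]).as_matrix().T+[p[0],p[1],0])
    p=np.array([.4999,-.0137,-.0288])
    for w in (7,4,3,3):
        a=pr(p);nn=pr(p,.002)-a;nn/=np.linalg.norm(nn,axis=1,keepdims=True)
        s=np.arange(-w,w+.01,.5);q=(a[:,None]+s[None,:,None]*nn[:,None]).astype(np.float32)
        D=np.abs(np.gradient(cv2.remap(g,q[...,0],q[...,1],1),axis=1)).sum(2);k=D.argmax(1);ok=D.max(1)>8
        m=q[np.arange(len(k)),k];f=lambda p:((pr(p)-m)*nn).sum(1)[ok]
        p=least_squares(f,p,loss='soft_l1',f_scale=.7).x
    r=f(p);print(z,p,ok.sum(),np.median(abs(r)),"ends lo/hi", r[-26:].reshape(-1,2).mean(0) if ok.all() else '')
for z in(.062,.066,.070): fitz(z,0)
i=g; m=((i[:,:,2]-i[:,:,1])>35)&((i[:,:,2]-i[:,:,0])>35)
P=proj(c,[[.4999,-.0137,.102]])[0].astype(int); w=m[P[1]-30:P[1]+30,P[0]-25:P[0]+25]; v,u=np.where(w); print("handle",np.median(u)+P[0]-25,v.min()+P[1]-30,v.max()+P[1]-30,u.min()+P[0]-25,u.max()+P[0]-25)
R=Ro.from_euler('z',-.0288).as_matrix()
print(proj(c,np.array([[x,y,.102] for x in(-.012,.012) for y in(-.009,.009)])@R.T+[.4999,-.0137,0]).round(1).tolist())
E
python3 prof.py R1 | cut -c1-760
```

```text
0.062 [ 0.4993 -0.0131 -0.0338] 66 0.6888303565687225 ends lo/hi 
0.066 [ 0.4988 -0.0133 -0.0344] 64 0.5029528969717836 ends lo/hi 
0.07 [ 0.4986 -0.0133 -0.0307] 67 0.4187708880179669 ends lo/hi 
handle 283.0 188 226 266 301
[[272.5, 184.8], [291.8, 184.8], [272.7, 209.6], [291.7, 209.6]]
pred blank edge [[282.1 113.6]] pattern near edge if flush [[282.1 113.7]] 5mm in [[282.3 119. ]] at jig foot [[282.1 113.5]]
245 [(95, 97, 94, 90), (96, 100, 97, 94), (97, 101, 99, 95), (98, 99, 96, 92), (99, 93, 90, 87), (100, 87, 85, 82), (101, 83, 81, 78), (102, 82, 80, 76), (103, 81, 78, 75), (104, 79, 77, 74), (105, 81, 78, 76), (106, 80, 79, 76), (107, 86, 84, 81), (108, 93, 91, 87), (109, 99, 96, 93), (110, 100, 98, 95), (111, 100, 97, 94), (112, 99, 97, 94), (113, 99, 96, 93), (114, 99, 97, 93), (115, 99, 96, 93), (116, 98, 96, 93), (117, 98, 95, 92), (118, 98, 95, 92), (119, 99, 96, 92), (120, 98, 95, 92), (121, 98, 96, 93), (122, 98, 95, 91), (123, 98, 96, 92), (124, 97, 95, 92), (125, 98, 95, 91), (126, 99, 98, 94), (127, 103, 101, 97), (128, 109, 107, 102), (129, 110, 107, 103), (130, 
[... 1658 characters left out ...]
, 144), (98, 153, 151, 144), (99, 153, 150, 145), (100, 154, 151, 145), (101, 154, 151, 145), (102, 153, 151, 145), (103, 153, 150, 144), (104, 154, 151, 145), (105, 155, 152, 146), (106, 154, 151, 145), (107, 155, 152, 147), (108, 156, 153, 146), (109, 155, 151, 145), (110, 156, 152, 146), (111, 153, 151, 145), (112, 143, 141, 138), (113, 126, 121, 120), (114, 113, 104, 101), (115, 116, 110, 108), (116, 117, 112, 111), (117, 121, 116, 114), (118, 124, 119, 117), (119, 125, 119, 118), (120, 125, 119, 118), (121, 125, 119, 118), (122, 125, 119, 118), (123, 125, 120, 118), (124, 125, 119, 118), (125, 125, 119, 117), (126, 128, 122, 121), (127, 131, 125, 124), (128, 134, 128, 126), (129, 137, 1
```

```bash
python3 -c "
from bench import robot
print(robot.close_job())"
```

```text
the job is handed in; nothing more can be done
None
```

The blank is on the jig bed with the steel pattern on top, red handle up. Both look flush to about 1 mm in my last camera check, the arm is clear, and I handed the job in at about 22 s; no verdict came back. The first grip on the pattern missed without moving it and was redone.

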